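# Drive the seated plug out of its housing with the ejector rod

## Task

Take the yellow-headed ejector rod from its wooden rest, feel for the hole in the brass guide plate on the drive-out jig, and push the rod down through it until the copper plug seated below is driven out and drops into the jig's catch tray. Do it gently: never load the jig or the plug with more than 20 N. Then draw the rod out, stand it upright in the hole of its wooden rest again and let go, leaving the other things on the bench where they are.

Things in the scene. Friction and masses are not known exactly. Their poses are not given: they have to be found in the camera images.
- rod: ejector rod, 98 mm long, 80 g: a round steel shaft 10 mm in diameter and 66 mm long with a square yellow head 16 x 16 x 32 mm on top. Origin at the centre of its flat lower tip, z up along the shaft to the head, x and y square to the head's flats. It starts upright in rod_rest.
- rod_tip (a point): centre of the rod's lower tip (the rod's origin)
- rod_head (a point): middle of the yellow head, 82 mm above the tip: the place to grip, 16 mm across flats
- rod_rest: wooden block 50 x 50 mm, 40 mm high, on a 58 mm square foot, fixed; a vertical hole of 14 mm diameter in its middle, chamfered 1.5 mm, 34 mm deep, so the standing rod's tip is 6 mm above the bench. Origin under its centre, z up.
- rest_mouth (a point): centre of the rest's hole in its top face, 40 mm above the bench
- fixture: drive-out jig, 96 x 96 mm, fixed. From below: base with a cork-lined catch tray (inside 60 x 60 mm, floor 10 mm, rim 18 mm above the bench), four pillars, grey housing from 46 to 76 mm with a vertical 29.2 mm bore in its middle where three sprung balls hold the plug, and on top a brass guide plate. Origin under the jig's centre at bench height, z up, x and y along its sides.
- guide_nominal (a point): point on the jig's centre line at the height of the brass guide plate's top face (95 mm). The plate is 50 x 50 x 10 mm with one vertical through hole, 12 mm wide, rim chamfered 0.8 mm. It was clamped off centre, by up to 3.4 mm along the jig's x and along its y; this is not measured: the hole must be felt (or seen) within that 6.8 x 6.8 mm field.
- plug: copper plug, 28 mm diameter, 14 mm high, 50 g, with a domed pip 4 mm high on top to push on, seated on the jig's centre line, pip 17 mm below the guide plate's top face. Driving takes roughly 3 to 15 N, which varies. It drops free when the rod's tip is about 38 to 44 mm below the guide's top face; the tip may go 52 mm down. Origin under its centre, z up.
- plug_center (a point): middle of the plug
- flux_pot: small round stone pot 53 mm across, 32 mm high, loose bystander; origin under its centre
- watch_case: wrist watch without band, 50 x 34 x 10 mm, loose bystander; origin under it
- loupe_stand: black folding loupe 29 x 28 x 31 mm, loose bystander; origin under its centre
- steel_punch_0: steel punch 6 x 65 x 6 mm lying on the bench, loose bystander; origin under its centre
- lighter: white patterned lighter 21 x 68 x 11 mm lying on the bench, loose bystander; origin under its centre
- guide_plate_under (a point): point on the jig's centre line at the guide plate's underside (85 mm). The clamps hold the plate sideways, but it is sprung vertically: it begins to sink at about 2 N, has sunk its full 5 mm at about 10 N, and is then rigid. When the pressing tip slides over the hole, the plate springs up round it, the force drops and the tip is caught sideways.

How it is judged:
By the outcome, as a careful person would: the job done as asked, in the order asked, and still so for the second after the job is handed in, with the robot touching nothing.
It also fails if it takes over 72 s, if anything falls off the work surface, if the arm or the gripper's body presses on something with over 40 N, if the wrist force passes 120 N, or if a joint passes its speed limit or range.

## Robot

A 6-joint arm with a two-finger parallel gripper is mounted at the origin on a cart in front of the work surface, level with it; the furniture and walls round the work are solid. World frame = base frame: x ahead of the robot, y to its left, z up, the work surface at z = 0. Lengths are in mm, angles in rad, forces in N, time in s.
With the tool pointing down it reaches from about 400 to 925 mm from the base axis. Payload 12.5 kg.
Tool frame: the origin (TCP) lies on the centre line of the jaws, within the pads' length; the fingertips stand 25 mm ahead of it and the grasp point (between the pads) lies 6 mm ahead of it (env.tip_extent is the distance from the TCP to the fingertips, in mm); x points along the fingers, z is the direction in which the jaws open and shut, and the axes are right-handed (so a half turn about x gives the same grasp; the last joint's range is limited). The gripper opens to 95 mm and grips with 3 to 60 N. Pads are 20 mm wide; open, the fingers measure 119 mm over their backs; the gripper's body (75 mm by 180 mm) begins 59 mm behind the grasp point.
Start: joints at [1.046, 0.491, 1.559, -0, 1.092, -0.106], TCP at [254.15, 571.009, 239.661] pointing down, gripper open.
Joint ranges: [-3.1, 3.1], [-0.84, 2.19], [0.05, 2.79], [-1.13, 4.28], [0.06, 2.93], [-2.69, 2.69]. Speed limits (rad/s): [2.22, 2.22, 2.79, 3.14, 3.14, 3.14].

## Interface

Orientations are given as [roll, pitch, yaw] about the fixed x, y, z axes, in that order (R = Rz(yaw) Ry(pitch) Rx(roll)).
In Python, from cell import env gives the robot as it stands.
- The arm moves only by the tool step_arm, never from a script. Its argument "rows" is a list of rows, each a list of 6 numbers: the shift along the tool's x, y, z in mm, then the turn, a rotation vector about the tool's x, y, z in rad. In form: [[x, y, z, wx, wy, wz], ...]. A call has 1 to 8 rows; each row shifts and turns the pose as measured when the row begins, along the tool's axes as they then stand; what a row does not reach is not made up. A row lasts 1/8 s, in which the tool goes at most 62.5 mm and 10.7 degrees, less where a joint would pass 70% of its speed; a pose out of reach is approached as far as the arm can. A call is refused whole if a number of a shift passes 62.5 or a number of a turn 0.188, either way. A call with a gripper value outside its range is refused whole. "grip" is the finger opening in mm, from 0 to 95.1, set as the call begins (left out, the last holds). The fingers move at their own pace and stop on an object; the grip force is fixed at half the most. Time passes only in rows, so rows that do not move let the fingers close. It gives the time, the measured TCP pose, the force and the opening at its end, in the units of the state.
- env.state(): the state, without advancing time (a new reading comes with each control period).
- env.read_camera(name): name is "scene" or "top" or "wrist"; returns the picture (420x560x3 uint8, red, green, blue); there is no depth.
- env.get_calibration(name): a dict with "fx", "fy", "cx", "cy" (pixels), "pose" (4x4, takes a point from camera to world coordinates); the wrist camera has in their place "hand_eye" (4x4, takes a point from camera to tool coordinates, whose origin is the TCP and whose axes are the tool frame's). Camera axes: x right, y down, z forward; pixel columns grow to the right and rows downward; lengths in mm; the calibration is good to about 2 mm. The wrist camera is an equidistant fisheye: a pixel r from the principal point sees the ray r / f radians off the axis. A picture is of the moment at which its call begins: read the wrist's pose just before it. get_calibration takes no time and is no camera call.
- env.job_done(): hands the job in, once; it reports no verdict.
The state is a dict: "t": time; "joints": joint angles; "qvel": joint speeds; "tau": joint torques, N m; "eef_pos": TCP position; "tcp_rot": TCP orientation; "ft_force": force on the tool from outside, world axes, zero at the start; "moment": the same for the moment, N m; "opening": opening from 0.0 (shut) to 1.0 (fully open).
Only numpy, scipy, OpenCV 4.12 (cv2) and the standard library are available. Lean on these libraries where they do the work, as an engineer would, in place of code of your own. Each camera call takes 0.05 s, during which the arm holds its last target.

## Working session

There is one attempt and no reset: what is moved stays moved. The work goes in short steps, Python scripts to look and compute and a tool call to move; the robot and the scene stay as the last step left them, time stands still between calls to the robot, and variables do not carry over. Pictures are saved under pics/ and viewed, and the job is handed in when it is done.

Besides the shell and the picture viewer there is one more tool, called after "Emit:" as a command line: name --pt "numbers of a row" for each row, then --argument value for the rest. step_arm: Moves the arm, as the interface text tells. Its arguments: {"type":"object","properties":{"rows":{"type":"array","items":{"type":"array","items":{"type":"number"}}},"grip":{"type":"number"}},"required":["rows"]}

```bash
ls; mkdir -p pics
python3 - <<'E'
from cell import env
import cv2, numpy as np
np.set_printoptions(precision=4,suppress=True)
print(env.state()); print(env.tip_extent)
for n in ["scene","top","wrist"]:
    c=env.get_calibration(n); print(n,c)
    im=env.read_camera(n); cv2.imwrite(f"pics/{n}0.png",im[:,:,::-1])
print(env.state()['t'])
E
```

```text
pics
{'t': 0.0, 'joints': array([ 1.0464,  0.4915,  1.5595, -0.    ,  1.0917, -0.1056]), 'qvel': array([ 0.0003, -0.0003,  0.0018,  0.0008, -0.0002, -0.0001]), 'tau': array([  0.0015, -61.2658, -25.8181,   0.0693,   0.0482,  -0.0001]), 'eef_pos': array([254.0352, 570.8032, 239.0724]), 'tcp_rot': array([ 3.0523,  1.5697, -2.0789]), 'ft_force': array([ 1.2487, -0.3965,  0.3911]), 'moment': array([ 0.0298, -0.0249,  0.0594]), 'opening': 0.9977451948878732}
25.0
scene {'fx': 422.78778909354344, 'fy': 422.78778909354344, 'cx': 283.7063670170912, 'cy': 212.70799209915216, 'pose': array([[   0.6444,   -0.5054,    0.5738,   99.3298],
       [  -0.7646,   -0.4349,    0.4756, -625.8609],
       [   0.0092,   -0.7452,   -0.6667,  700.3893],
       [   0.    ,    0.    ,    0.    ,    1.    ]])}
top {'fx': 424.51696030991434, 'fy': 424.51696030991434, 'cx': 270.896121520731, 'cy': 206.99909635081957, 'pose': array([[   0.0057,   -0.9876,    0.1568,  500.5608],
       [  -1.    ,   -0.0064,   -0.0041, -203.8291],
       [   0.005 ,   -0.1568,   -0.9876, 1078.3854],
       [   0.    ,    0.    ,    0.    ,    1.    ]])}
wrist {'fx': 325.19226210127806, 'fy': 325.19226210127806, 'cx': 280.5874086597552, 'cy': 207.93379993590509, 'hand_eye': array([[  -0.0005,   -0.2891,    0.9573, -144.1891],
       [  -0.0011,   -0.9573,   -0.2891,   81.5088],
       [   1.    ,   -0.0012,    0.0001,   -0.9949],
       [   0.    ,    0.    ,    0.    ,    1.    ]])}
0.15
```

View pics/scene0.png

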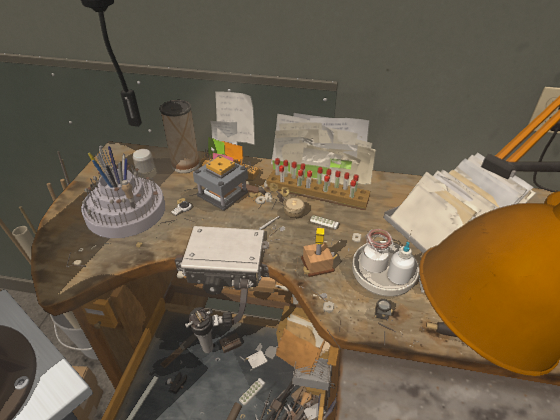

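View pics/top0.png

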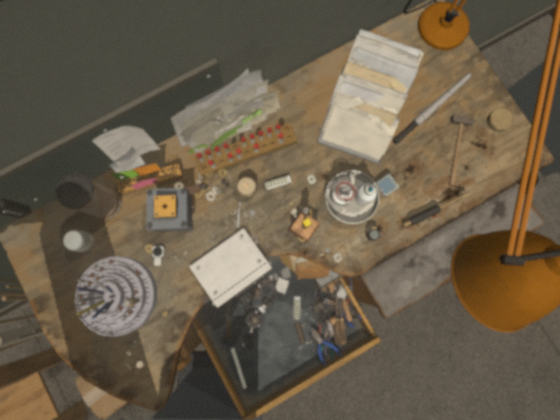

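View pics/wrist0.png

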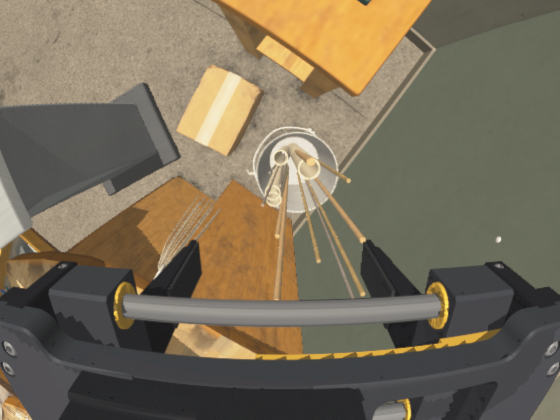

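The jig with the orange/brass plate is at about (221,180) in scene and (167,208) in top. The rod rest with the yellow head is at (320,250) in scene and (305,225) in top. Enlarging both regions next.

```bash
cat > h.py <<'E'
import numpy as np, cv2
from scipy.spatial.transform import Rotation as R
np.set_printoptions(precision=3,suppress=True)
def ray(c,u,v):
    P=c['pose']; d=P[:3,:3]@np.array([(u-c['cx'])/c['fx'],(v-c['cy'])/c['fy'],1.]); return P[:3,3],d/np.linalg.norm(d)
def onz(c,u,v,z):
    o,d=ray(c,u,v); return o+d*(z-o[2])/d[2]
def tri(rs):
    A=np.zeros((3,3));b=np.zeros(3)
    for o,d in rs:
        M=np.eye(3)-np.outer(d,d);A+=M;b+=M@o
    p=np.linalg.solve(A,b); return p,[np.linalg.norm((np.eye(3)-np.outer(d,d))@(p-o)) for o,d in rs]
def toolpose(st):
    T=np.eye(4);T[:3,:3]=R.from_euler('xyz',st['tcp_rot']).as_matrix();T[:3,3]=st['eef_pos'];return T
def wray(c,T,u,v):
    x=(u-c['cx'])/c['fx'];y=(v-c['cy'])/c['fy'];r=np.hypot(x,y);s=np.sin(r)/r if r>1e-9 else 1
    d=np.array([x*s,y*s,np.cos(r)]); M=T@c['hand_eye']; d=M[:3,:3]@d; return M[:3,3],d
def wproj(c,T,p):
    M=np.linalg.inv(T@c['hand_eye']);q=M[:3,:3]@p+M[:3,3];r=np.arctan2(np.hypot(q[0],q[1]),q[2]);a=np.arctan2(q[1],q[0])
    return np.array([c['cx']+c['fx']*r*np.cos(a),c['cy']+c['fy']*r*np.sin(a)])
E
python3 - <<'E'
import cv2
def crop(f,x0,y0,w,h,k,o):
    im=cv2.imread(f)[y0:y0+h,x0:x0+w]; cv2.imwrite(o,cv2.resize(im,None,fx=k,fy=k,interpolation=cv2.INTER_NEAREST))
crop('pics/top0.png',135,170,200,100,4,'pics/t1.png')
crop('pics/scene0.png',180,140,180,140,4,'pics/s1.png')
E
```

```text
(no output)
```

View pics/t1.png

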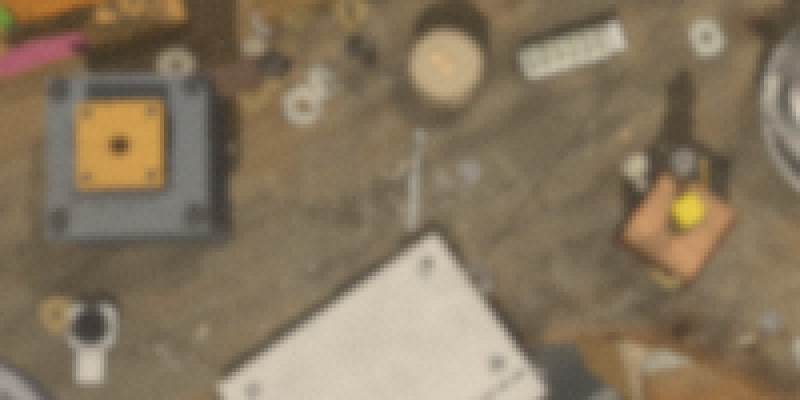

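View pics/s1.png

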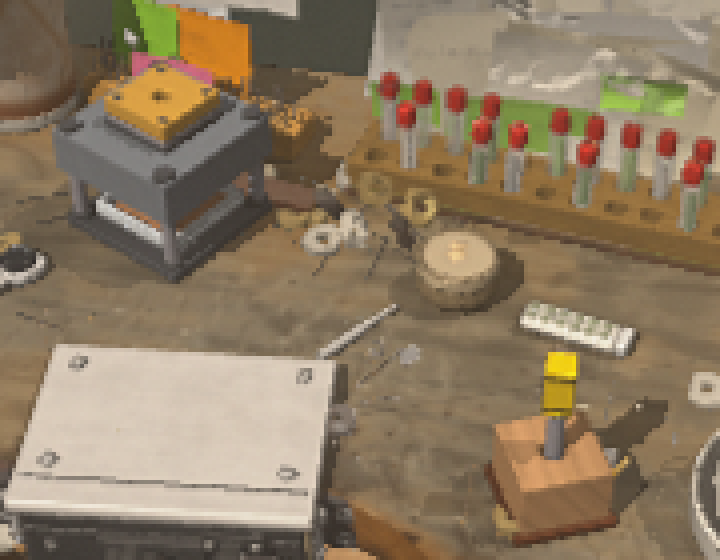

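In top, the plate is around (165,206) with the hole at about (165,206), and the rod head is at (307,222). In scene, the hole is near (220,164), the head top is at about (320,231), and the rod enters the rest at about (318,253). Next I triangulate using masks.

Run:
```python
from cell import env
from h import *
T=env.get_calibration('top');S=env.get_calibration('scene')
def mask(f,lo,hi,roi):
    hsv=cv2.cvtColor(cv2.imread(f),cv2.COLOR_BGR2HSV);m=cv2.inRange(hsv,lo,hi);z=np.zeros_like(m);x,y,w,h=roi;z[y:y+h,x:x+w]=m[y:y+h,x:x+w];return z
def big(m):
    c=max(cv2.findContours(m,cv2.RETR_EXTERNAL,cv2.CHAIN_APPROX_NONE)[0],key=cv2.contourArea);return c
mt=mask('pics/top0.png',(10,130,120),(24,255,255),(145,185,40,40));ms=mask('pics/scene0.png',(10,120,90),(28,255,255),(200,150,40,30))
ct,cs=big(mt),big(ms)
for n,c in(('top',ct),('scene',cs)):
    print(n,cv2.contourArea(c),cv2.minAreaRect(c),cv2.boundingRect(c),cv2.approxPolyDP(c,2.5,True).reshape(-1,2).tolist())
yt=mask('pics/top0.png',(25,130,120),(34,255,255),(290,205,40,40));ys=mask('pics/scene0.png',(25,150,90),(34,255,255),(300,220,40,40))
for n,m in(('top',yt),('scene',ys)):
    c=big(m);M=cv2.moments(m,True);print(n,M['m00'],M['m10']/M['m00'],M['m01']/M['m00'],cv2.boundingRect(c),c.reshape(-1,2).tolist())
g=cv2.cvtColor(cv2.imread('pics/top0.png'),cv2.COLOR_BGR2GRAY);print(g[202:212,160:171])
g=cv2.cvtColor(cv2.imread('pics/scene0.png'),cv2.COLOR_BGR2GRAY);print(g[160:169,213:228])
print('head top from top',onz(T,307,222,104),'scene',onz(S,320.3,230.5,104))
print('plate centre',onz(T,164.8,206,95),'scene hole',onz(S,219.8,164,95), tri([ray(T,164.8,206),ray(S,219.8,164)]))
```

```text
top 398.0 ((164.5, 205.5), (21.0, 21.0), 90.0) (154, 195, 22, 22) [[155, 199], [156, 216], [175, 215], [174, 195]]
scene 436.0 ((222.22007751464844, 162.4451904296875), (21.682361602783203, 39.87419128417969), 70.82099914550781) (201, 150, 39, 25) [[239, 150], [225, 150], [233, 162], [220, 156], [212, 161], [202, 158], [202, 165], [205, 163], [206, 167], [222, 174], [234, 165], [235, 160], [239, 163]]
top 19.0 306.94736842105266 222.3684210526316 (305, 220, 5, 6) [[307, 220], [306, 221], [305, 222], [305, 223], [306, 224], [305, 225], [306, 224], [307, 224], [308, 224], [309, 223], [309, 222], [308, 221], [308, 220]]
scene 37.0 319.97297297297297 231.0810810810811 (316, 228, 8, 6) [[319, 228], [318, 229], [317, 229], [317, 230], [317, 231], [316, 232], [317, 232], [318, 232], [319, 233], [320, 233], [321, 233], [322, 233], [323, 233], [323, 232], [323, 231], [323, 230], [323, 229], [322, 229], [321, 229], [320, 228]]
[[160 162 161 157 157 157 161 164 164 165 165]
 [163 161 158 149 144 143 150 158 165 166 165]
 [161 155 144 127 115 113 129 148 160 162 163]
 [158 149 126 103  87  87 10
[... 429 characters left out ...]
[167 166 164 165 167 164 145 155 177 176 171 168 168 168 167]
 [168 167 168 169 159 110  93 114 135 152 167 169 170 168 168]
 [165 168 168 169 156 103  73  99 120 142 166 168 169 168 169]
 [167 168 167 168 168 164 140 157 154 163 168 168 169 169 169]
 [168 169 168 168 168 171 167 171 169 169 168 169 168 170 173]
 [168 169 168 168 169 169 169 169 171 171 171 170 172 175 146]
 [146 159 169 170 169 170 171 171 172 173 172 176 145 113  94]]
head top from top [ 620.693 -291.529  104.   ] scene [ 619.619 -291.349  104.   ]
plate centre [657.456  40.745  95.   ] scene hole [655.206  40.884  95.   ] (array([657.006,  41.662,  93.718]), [np.float64(0.885477074273131), np.float64(0.8854770742732159)])
```

Run:
```python
from cell import env
from h import *
st=env.state();T=toolpose(st);print(T)
# shift to (620,-291,300) keeping orientation
d=np.array([620,-291,290])-T[:3,3];print(np.linalg.norm(d),T[:3,:3].T@d)
```

```text
[[ -0.     -0.914   0.407 254.072]
 [ -0.001   0.407   0.914 570.879]
 [ -1.      0.     -0.001 239.223]
 [  0.      0.      0.      1.   ]]
937.7188837283662 [ -50.337 -684.796 -638.622]
```

Emit:
step_arm --pt "-50 0 0 0 0 0" --pt "0 -43 -40 0 0 0" --pt "0 -43 -40 0 0 0" --pt "0 -43 -40 0 0 0" --pt "0 -43 -40 0 0 0" --pt "0 -43 -40 0 0 0" --pt "0 -43 -40 0 0 0" --pt "0 -43 -40 0 0 0" --grip 45

```text
t: 1.15
eef_pos: [418.3, 184.5, 289.7]
tcp_rot: [-2.779, 1.568, -1.621]
ft_force: [0.7, 0.8, -0.9]
opening: 0.471
```

Emit:
step_arm --pt "0 -43 -40 0 0 0" --pt "0 -43 -40 0 0 0" --pt "0 -43 -40 0 0 0" --pt "0 -43 -40 0 0 0" --pt "0 -43 -40 0 0 0" --pt "0 -43 -40 0 0 0" --pt "0 -43 -40 0 0 0"

```text
t: 2.02
eef_pos: [584.7, -206.7, 290.6]
tcp_rot: [-2.45, 1.569, -1.292]
ft_force: [1.0, 1.0, 0.2]
opening: 0.473
```

Run:
```python
from cell import env
from h import *
c=env.get_calibration('wrist');st=env.state();T=toolpose(st);im=env.read_camera('wrist');cv2.imwrite('pics/w1.png',im[:,:,::-1]);np.save('w1T.npy',T)
print(T);print(wproj(c,T,np.array([620,-291.5,104])),st['joints'])
```

```text
[[   0.      -0.916    0.402  584.749]
 [  -0.002    0.402    0.916 -206.662]
 [  -1.      -0.001   -0.001  290.589]
 [   0.       0.       0.       1.   ]]
[225.087 248.725] [-0.446  0.439  1.505 -0.001  1.196 -1.603]
```

View pics/w1.png

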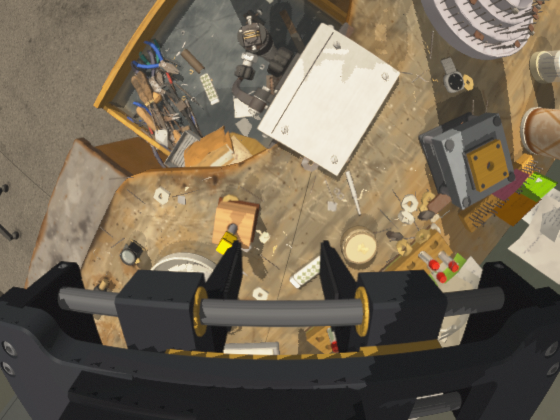

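Emit:
step_arm --pt "0 -33 -32 0 0 0" --pt "0 -33 -32 0 0 0" --pt "0 0 0 0 0 0"

```text
t: 2.45
eef_pos: [621.7, -302.2, 288.1]
tcp_rot: [3.119, 1.568, -2.011]
ft_force: [-0.0, 0.8, -0.2]
opening: 0.475
```

Run:
```python
from cell import env
from h import *
c=env.get_calibration('wrist');st=env.state();T=toolpose(st);im=env.read_camera('wrist')[:,:,::-1];cv2.imwrite('pics/w2.png',im);np.save('w2T.npy',T)
print(T)
p=wproj(c,T,np.array([620,-291.5,104]));print(p)
x,y=int(p[0])-60,int(p[1])-50
cv2.imwrite('pics/w2c.png',cv2.resize(im[y:y+100,x:x+120],None,fx=6,fy=6,interpolation=cv2.INTER_NEAREST));print(x,y)
```

```text
[[  -0.001   -0.914    0.406  621.706]
 [  -0.002    0.406    0.914 -302.228]
 [  -1.       0.      -0.002  288.129]
 [   0.       0.       0.       1.   ]]
[290.71  186.158]
230 136
```

View pics/w2c.png

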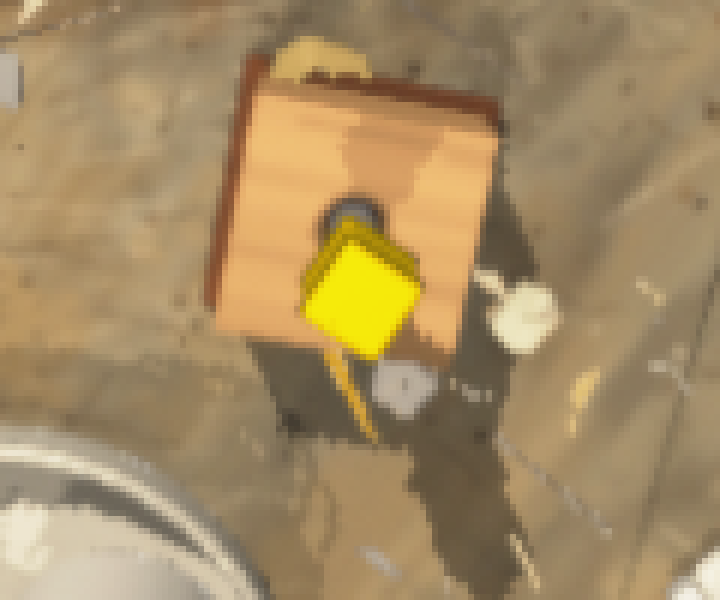

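The bright yellow top face is at crop (362,297), which is full-frame (290,185). It is rotated relative to the block. The hole is at crop (352,218), full-frame (289,172).

Run:
```python
from cell import env
from h import *
c=env.get_calibration('wrist')
P={}
for n in ('w1','w2'):
    T=np.load(n+'T.npy');im=cv2.imread(f'pics/{n}.png');hsv=cv2.cvtColor(im,cv2.COLOR_BGR2HSV)
    p=wproj(c,T,np.array([620,-291.5,104]))
    m=cv2.inRange(hsv,(25,180,215),(34,255,255));z=np.zeros_like(m);x,y=p.astype(int);z[y-20:y+20,x-20:x+20]=m[y-20:y+20,x-20:x+20]
    M=cv2.moments(z,True);u=(M['m10']/M['m00'],M['m01']/M['m00']);P[n]=wray(c,T,*u)
    ct=max(cv2.findContours(z,cv2.RETR_EXTERNAL,cv2.CHAIN_APPROX_NONE)[0],key=cv2.contourArea)
    W=[]
    ys,xs=np.nonzero(z)
    for a,b in zip(xs,ys):
        o,d=wray(c,T,a,b);W.append((o+d*(104-o[2])/d[2])[:2])
    W=np.array(W,np.float32);print(n,u,M['m00'],W.mean(0),cv2.minAreaRect(W))
print(tri(list(P.values())))
t=env.get_calibration('top');s=env.get_calibration('scene')
print(tri([P['w2'],P['w1'],ray(t,307,222),ray(s,320.3,230.8)]))
T=np.load('w2T.npy');o,d=wray(c,T,230+352/6-.5,136+216/6-.5);print('hole mouth',o+d*(40-o[2])/d[2])
print(onz(s,319,253,40))
im=cv2.imread('pics/w2.png')
# rest top corners
for u,v in((258,95),(498,130),(452,368),(217,325)):
    o,d=wray(c,T,230+u/6-.5,136+v/6-.5);print(o+d*(40-o[2])/d[2])
```

```text
w1 (222.58823529411765, 246.58823529411765) 119.0 [ 616.57  -292.945] ((617.1674194335938, -293.0108642578125), (11.722681045532227, 15.584732055664062), 29.919185638427734)
w2 (289.6714285714286, 185.60476190476192) 210.0 [ 619.036 -292.251] ((619.1531982421875, -292.3707275390625), (15.120769500732422, 15.194597244262695), 31.672636032104492)
(array([ 617.861, -292.664,  103.782]), [np.float64(1.2545489896737454), np.float64(1.2545489896738842)])
(array([ 618.793, -292.191,  103.985]), [np.float64(0.23553822927985252), np.float64(2.3142554156936743), np.float64(2.004843571310359), np.float64(0.2902312538264268)])
hole mouth [ 616.072 -291.205   40.   ]
[ 618.549 -294.032   40.   ]
[ 585.573 -298.473   40.   ]
[ 611.717 -256.918   40.   ]
[ 653.936 -285.063   40.   ]
[ 625.68  -325.929   40.   ]
```

Emit:
step_arm --pt "0 6.8 8 0 0 0" --pt "35 0 0 0.151 0 0" --pt "35 0 0 0.151 0 0" --pt "35 0 0 0.151 0 0" --pt "35 0 0 0.151 0 0" --pt "0 0 0 0 0 0"

```text
t: 3.25
eef_pos: [616.8, -280.2, 148.4]
tcp_rot: [-1.641, 1.568, -1.102]
ft_force: [-0.2, -0.2, 0.5]
opening: 0.474
```

```bash
cat > tgt.py <<'E'
from cell import env
from h import *
def tgt(p,yaw=None):
    T=toolpose(env.state());print('at',T[:3,3],'xax',T[:3,0],'jawyaw',np.degrees(np.arctan2(T[1,2],T[0,2])))
    print('tool shift',T[:3,:3].T@(np.array(p)-T[:3,3]))
    # rotvec to exactly vertical with yaw
    if yaw is None: yaw=np.degrees(np.arctan2(T[1,2],T[0,2]))
    y=np.radians(yaw);x=np.array([0,0,-1.]);z=np.array([np.cos(y),np.sin(y),0]);G=np.c_[x,np.cross(z,x),z]
    print('tool turn',R.from_matrix(T[:3,:3].T@G).as_rotvec())
E
python3 - <<'E'
from tgt import *
tgt([618.9,-292.1,94],31.5)
c=env.get_calibration('wrist');T=toolpose(env.state());im=env.read_camera('wrist')[:,:,::-1];cv2.imwrite('pics/w3.png',im);np.save('w3T.npy',T)
hsv=cv2.cvtColor(im,cv2.COLOR_BGR2HSV);m=cv2.inRange(hsv,(25,180,215),(34,255,255))
p=wproj(c,T,np.array([619,-292,104])).astype(int);print(p);z=np.zeros_like(m);x,y=p;z[y-40:y+40,x-40:x+40]=m[y-40:y+40,x-40:x+40]
ys,xs=np.nonzero(z);W=[]
for a,b in zip(xs,ys):
    o,d=wray(c,T,a,b);W.append((o+d*(104-o[2])/d[2])[:2])
W=np.array(W,np.float32);print(len(W),W.mean(0),cv2.minAreaRect(W))
E
```

```text
at [ 616.823 -280.185  148.437] xax [ 0.001 -0.002 -1.   ] jawyaw 30.89015504889266
tool shift [ 54.463 -11.165  -4.325]
tool turn [-0.011 -0.     0.002]
[275 260]
52 [ 619.402 -283.972] ((615.0279541015625, -284.0234680175781), (14.564796447753906, 12.508743286132812), 26.88262176513672)
```

View pics/w3.png

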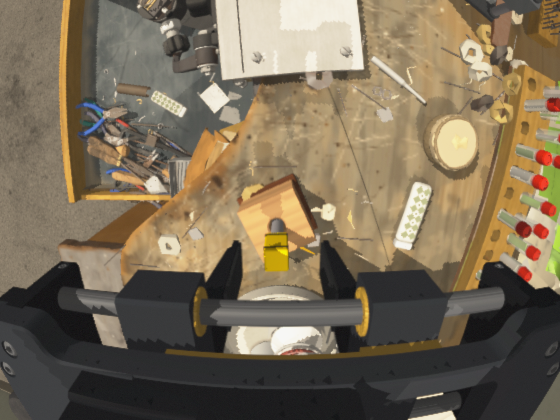

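Run:
```python
import cv2
im=cv2.imread('pics/top0.png')[160:235,290:390];im2=cv2.imread('pics/scene0.png')[215:305,340:430]
cv2.imwrite('pics/b.png',cv2.hconcat([cv2.resize(im,(400,400)),cv2.resize(im2,(400,400))]))
```

```text
(no output)
```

View pics/b.png

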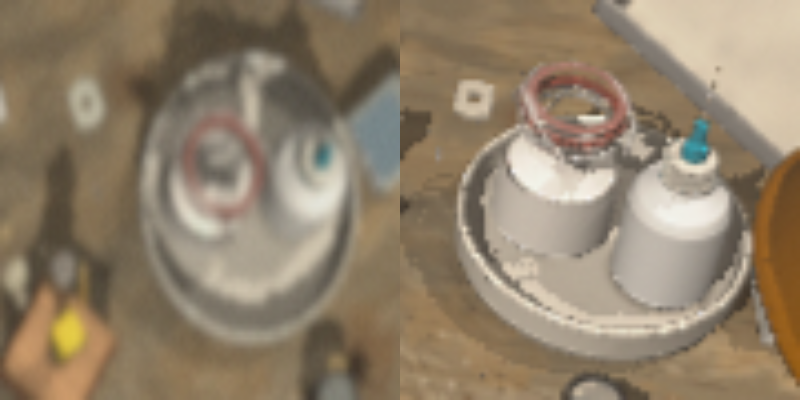

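Run:
```python
from tgt import *
t=env.get_calibration('top');s=env.get_calibration('scene')
for a,b in(((345.5,191),(379.4,238.6)),((370.5,189),(407.5,242))):
    p=tri([ray(t,*a),ray(s,*b)])[0];print(p)
    T=toolpose(env.state());print(' in tool',T[:3,:3].T@(p-[619,-292,94]))
```

```text
[ 698.463 -386.009   82.619]
 in tool [  12.016 -121.452   19.662]
[ 699.614 -441.371  108.406]
 in tool [ -13.565 -169.624   -7.838]
```

Emit:
step_arm --pt "0 -11 -4.3 -0.01 0 0" --pt "0 0 0 0 0 0"

```text
t: 3.55
eef_pos: [620.8, -292.8, 154.3]
tcp_rot: [-1.216, 1.561, -0.658]
ft_force: [-0.4, 0.4, -0.6]
opening: 0.474
```

Run:
```python
from tgt import *
tgt([618.9,-292.1,94],31.5)
```

```text
at [ 620.821 -292.809  154.254] xax [ 0.008 -0.006 -1.   ] jawyaw 31.948673277087448
tool shift [60.231  2.184 -1.465]
tool turn [0.008 0.004 0.009]
```

Emit:
step_arm --pt "10 2 -1.5 0 0.004 0.009" --pt "25 0 0 0 0 0" --pt "15 0 0 0 0 0" --pt "0 0 0 0 0 0"

```text
t: 4.05
eef_pos: [618.4, -292.4, 103.8]
tcp_rot: [-1.514, 1.57, -0.956]
ft_force: [0.2, 1.3, 0.2]
opening: 0.475
```

Run:
```python
from tgt import *
tgt([618.9,-292.1,94],31.5)
im=env.read_camera('wrist')[:,:,::-1];cv2.imwrite('pics/w4.png',im[100:420,130:430])
```

```text
at [ 618.434 -292.409  103.76 ] xax [ 0.001 -0.001 -1.   ] jawyaw 32.023072631840634
tool shift [9.76  0.027 0.558]
tool turn [0.009 0.    0.001]
```

View pics/w4.png

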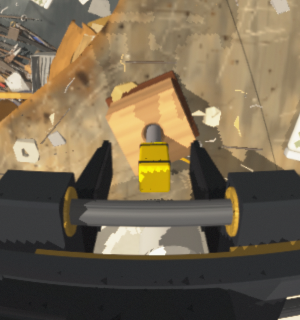

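The head, at full-frame column 283, sits square between the fingers. Descend and close.

Emit:
step_arm --pt "9.7 0 0.5 0 0 0" --pt "0 0 0 0 0 0"

```text
t: 4.35
eef_pos: [619.6, -292.4, 95.2]
tcp_rot: [-1.237, 1.567, -0.678]
ft_force: [0.6, 0.1, 0.3]
opening: 0.471
```

Emit:
step_arm --pt "0 0 0 0 0 0" --pt "0 0 0 0 0 0" --pt "0 0 0 0 0 0" --pt "0 0 0 0 0 0" --grip 8

```text
t: 4.85
eef_pos: [619.9, -292.6, 96.1]
tcp_rot: [-1.198, 1.566, -0.639]
ft_force: [0.4, -0.3, -0.3]
opening: 0.168
```

Run:
```python
from tgt import *
tgt([618.9,-292.1,94])
s=env.state();print(s['opening']*95.1,s['ft_force'],s['t'])
```

```text
at [ 619.902 -292.618   96.149] xax [ 0.004 -0.003 -1.   ] jawyaw 32.03873584954197
tool shift [ 2.143  0.98  -0.579]
tool turn [-0.     0.002  0.005]
16.023159740376137 [ 0.386 -0.327 -0.287] 4.85
```

Emit:
step_arm --pt "-8 0 0 0 0 0" --pt "-25 0 0 0 0 0" --pt "-35 0 0 0 0.002 0.005" --pt "-40 0 0 0 0 0" --pt "-15 0 0 0 0 0" --pt "0 0 0 0 0 0"

```text
t: 5.6
eef_pos: [619.2, -292.2, 223.3]
tcp_rot: [2.051, 1.569, 2.61]
ft_force: [0.3, 0.9, -0.8]
opening: 0.165
```

Run:
```python
from tgt import *
tgt([656.5,41,225])
s=env.state();print(s['opening']*95.1,s['ft_force'],s['t'],s['joints'])
```

```text
at [ 619.171 -292.151  223.283] xax [-0.002  0.001 -1.   ] jawyaw 32.04040321346381
tool shift [ -1.434 262.603 208.383]
tool turn [-0.    -0.001 -0.002]
15.67601544445531 [ 0.341  0.855 -0.841] 5.6 [-0.537  0.593  1.415 -0.     1.135 -1.096]
```

Emit:
step_arm --pt "0 20 16 0 0 0" --pt "0 40 32 0 0 0" --pt "0 45 35 0 0 0" --pt "0 45 35 0 0 0" --pt "0 45 35 0 0 0" --pt "0 40 32 0 0 0" --pt "0 20 16 0 0 0" --pt "0 0 0 0 0 0"

```text
t: 6.6
eef_pos: [649.7, 49.6, 210.9]
tcp_rot: [2.274, 1.55, 2.835]
ft_force: [1.1, 0.4, -1.5]
opening: 0.167
```

Run:
```python
from tgt import *
c=env.get_calibration('wrist')
tgt([656.5,41,215])
T=toolpose(env.state());im=env.read_camera('wrist')[:,:,::-1];np.save('w5T.npy',T);cv2.imwrite('pics/w5.png',im)
print(wproj(c,T,np.array([656.5,41,95])),wproj(c,T,T[:3,3]+90*T[:3,0]))
```

```text
at [649.72   49.585 210.938] xax [-0.02   0.006 -1.   ] jawyaw 32.144255777516534
tool shift [ -4.25  -10.81    1.118]
tool turn [-0.    -0.013 -0.016]
[284.485 225.189] [281.337 220.949]
```

View pics/w5.png

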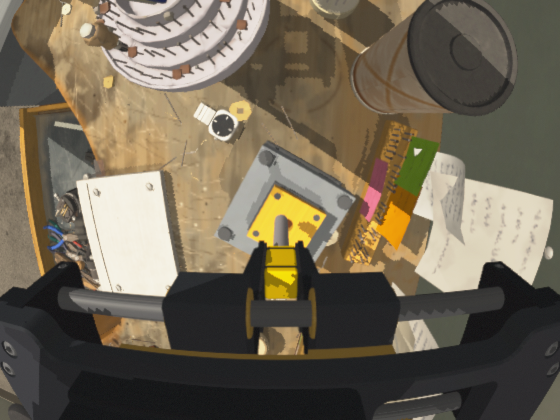

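Emit:
step_arm --pt "-4 -16 0 0 -0.013 -0.016" --pt "-4 -16 0 0 0 0" --pt "0 0 0 0 0 0" --pt "0 0 0 0 0 0"

```text
t: 7.15
eef_pos: [667.6, 16.0, 218.3]
tcp_rot: [-2.337, 1.569, -1.781]
ft_force: [-0.3, 0.1, -1.3]
opening: 0.166
```

Run:
```python
from tgt import *
c=env.get_calibration('wrist')
tgt([656.5,41,215])
T=toolpose(env.state());im=env.read_camera('wrist')[:,:,::-1];np.save('w6T.npy',T);cv2.imwrite('pics/w6.png',im)
print(env.state()['qvel'])
p=wproj(c,T,np.array([656.5,41,95]));print(p,wproj(c,T,T[:3,3]+90*T[:3,0]))
x,y=int(p[0])-60,int(p[1])-40
cv2.imwrite('pics/w6c.png',cv2.resize(im[y:y+100,x:x+120],None,fx=6,fy=6,interpolation=cv2.INTER_NEAREST));print(x,y)
```

```text
at [667.648  16.009 218.327] xax [-0.    -0.001 -1.   ] jawyaw 31.855810667664304
tool shift [ 3.296 27.114  3.724]
tool turn [ 0.    -0.001  0.001]
[ 0.012 -0.004  0.003  0.    -0.003  0.001]
[285.815 177.176] [281.353 220.963]
225 137
```

View pics/w6c.png

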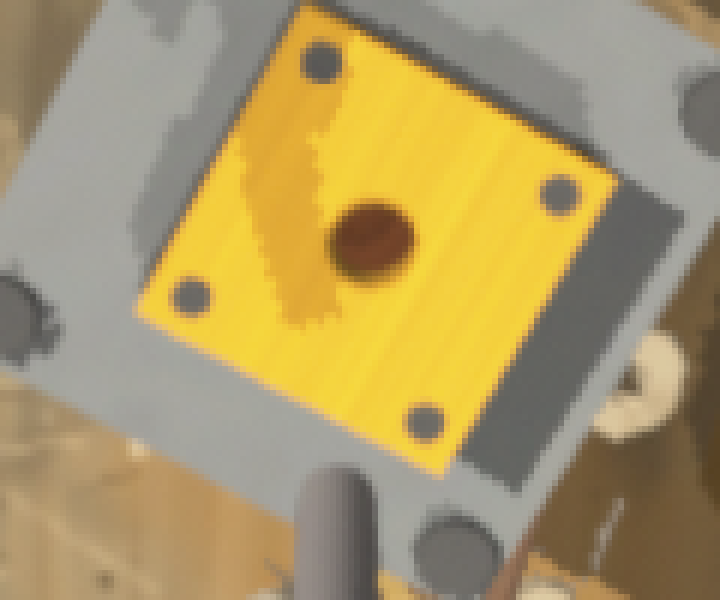

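The hole is at crop (372,242), full-frame about (287,177). The rod tip end is at crop (336,466), full-frame (281,215). Next: sub-pixel hole fit and relative offset.

```bash
cat > hole.py <<'E'
from tgt import *
def hole(name,guess=(656.5,41,95)):
    c=env.get_calibration('wrist');T=np.load(name+'T.npy');im=cv2.imread(f'pics/{name}.png')
    p=wproj(c,T,np.array(guess)).astype(int)
    hsv=cv2.cvtColor(im,cv2.COLOR_BGR2HSV);x0,y0=p-14
    m=cv2.inRange(hsv[y0:y0+28,x0:x0+28],(0,0,0),(180,255,135))
    ct=max(cv2.findContours(m,cv2.RETR_EXTERNAL,cv2.CHAIN_APPROX_NONE)[0],key=cv2.contourArea)
    print('area',cv2.contourArea(ct));e=cv2.fitEllipse(ct);u=np.array(e[0])+[x0,y0];print(e,u)
    o,d=wray(c,T,*u);h=o+d*(95-o[2])/d[2]
    M=T@c['hand_eye']
    print('hole world',h,'in tool',T[:3,:3].T@(h-T[:3,3]));return h,(o,d)
E
python3 - <<'E'
from hole import *
h,r=hole('w6')
t=env.get_calibration('top');s=env.get_calibration('scene')
print(tri([r,ray(t,164.8,206),ray(s,219.8,164)]))
c=env.get_calibration('wrist');T=np.load('w6T.npy')
for off in((0,5,0),(0,0,5),(0,0,-5),(0,0,0)): print(off,wproj(c,T,T[:3,3]+T[:3,:3]@(np.array(off)+[90,0,0])))
im=cv2.imread('pics/w6.png');g=im[208:232,268:296].astype(int)
# rod edges columns
for v in(218,222,226): print(v,im[v,270:294].sum(1).tolist())
print(im[206:222,281].sum(1).tolist())
E
```

```text
area 95.0
((15.217885971069336, 13.665152549743652), (9.805513381958008, 12.708404541015625), 65.03067016601562) [286.218 176.665]
hole world [656.554  41.549  95.   ] in tool [123.295  27.672   4.175]
(array([656.813,  41.464,  93.983]), [np.float64(0.15839799161678642), np.float64(0.9299376401016667), np.float64(0.8629226073612015)])
(0, 5, 0) [281.351 214.722]
(0, 0, 5) [287.915 220.953]
(0, 0, -5) [274.791 220.97 ]
(0, 0, 0) [281.353 220.963]
218 [484, 484, 486, 486, 481, 449, 429, 424, 410, 397, 379, 357, 320, 290, 261, 237, 268, 422, 475, 484, 485, 483, 484, 485]
222 [462, 476, 481, 481, 439, 433, 428, 419, 405, 393, 376, 351, 318, 288, 255, 238, 236, 309, 463, 486, 490, 492, 490, 493]
226 [415, 418, 423, 428, 423, 428, 426, 417, 403, 387, 374, 349, 318, 289, 256, 237, 229, 268, 459, 490, 491, 492, 493, 480]
[538, 543, 499, 489, 487, 484, 488, 480, 425, 366, 357, 355, 357, 355, 354, 354]
```

Emit:
step_arm --pt "3 9 1.5 0 0 0" --pt "6 9 1.5 0 0 0" --pt "8 8 1.5 0 0 0" --pt "0 0 0 0 0 0" --pt "0 0 0 0 0 0"

```text
t: 7.82
eef_pos: [656.3, 43.6, 199.7]
tcp_rot: [-2.93, 1.569, -2.372]
ft_force: [1.0, -0.3, -1.2]
opening: 0.168
```

Run:
```python
from tgt import *
T6=np.load('w6T.npy');t=T6[:3,3]+T6[:3,:3]@[0,27.1,4.9];t[2]=190;print(t)
tgt(t,31.9)
s=env.state();print(s['ft_force'],s['qvel'],s['t'])
c=env.get_calibration('wrist');T=toolpose(s);im=env.read_camera('wrist')[:,:,::-1];cv2.imwrite('pics/w7.png',im);np.save('w7T.npy',T)
cv2.imwrite('pics/w7c.png',cv2.resize(im[160:260,220:340],None,fx=6,fy=6,interpolation=cv2.INTER_NEAREST))
```

```text
[657.507  41.613 190.   ]
at [656.342  43.564 199.675] xax [-0.001 -0.001 -1.   ] jawyaw 31.95247324510781
tool shift [ 9.676 -2.269 -0.027]
tool turn [ 0.001 -0.002  0.   ]
[ 0.979 -0.273 -1.225] [ 0.006  0.005  0.007  0.001 -0.003  0.002] 7.825
```

View pics/w7c.png

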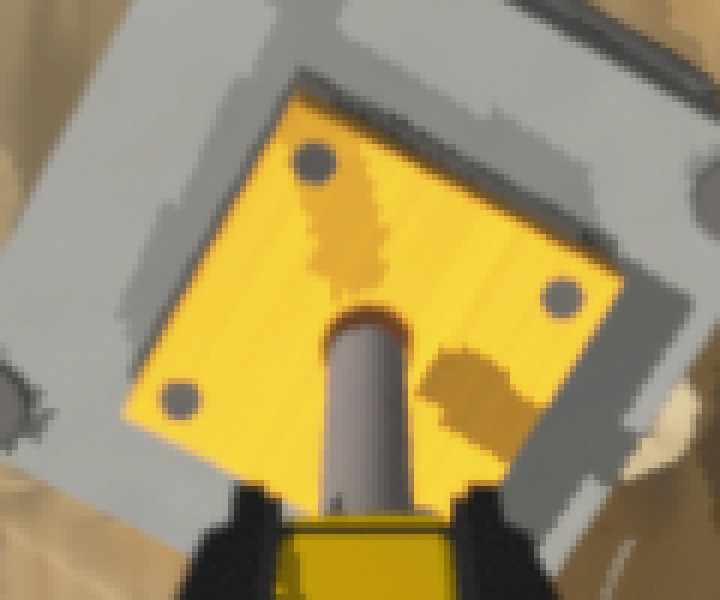

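The rod tip (crop column 366) is over the hole (crop column 367). The tool frame shows 2.3 mm still to go in y.

Emit:
step_arm --pt "5 -2.2 0 0 0 0" --pt "5 0 0 0 0 0" --pt "0 0 0 0 0 0"

```text
t: 8.25
eef_pos: [657.7, 40.9, 189.0]
tcp_rot: [-2.853, 1.569, -2.296]
ft_force: [-0.9, -0.6, -1.5]
opening: 0.166
```

Run:
```python
from tgt import *
tgt([657.5,41.6,184],31.9)
s=env.state();print(s['ft_force'],s['qvel'],s['t'])
```

```text
at [657.719  40.911 189.007] xax [-0.001 -0.001 -1.   ] jawyaw 31.904817545965468
tool shift [5.006 0.703 0.187]
tool turn [ 0.    -0.002  0.   ]
[-0.896 -0.577 -1.481] [-0.    -0.002 -0.008 -0.002  0.002 -0.002] 8.25
```

Emit:
step_arm --pt "1 0.6 0.2 0 0 0" --pt "1.5 0 0 0 0 0" --pt "1.5 0 0 0 0 0" --pt "0 0 0 0 0 0"

```text
t: 8.75
eef_pos: [657.7, 41.5, 184.9]
tcp_rot: [-2.722, 1.569, -2.165]
ft_force: [0.0, -0.0, -1.6]
opening: 0.17
```

Emit:
step_arm --pt "1.5 0 0 0 0 0" --pt "1 0 0 0 0 0" --pt "0 0 0 0 0 0"

```text
t: 9.12
eef_pos: [657.7, 41.5, 182.3]
tcp_rot: [-2.607, 1.569, -2.051]
ft_force: [-0.1, -0.4, -1.1]
opening: 0.169
```

Emit:
step_arm --pt "1.5 0 0 0 0 0" --pt "1.5 0 0 0 0 0" --pt "1 0 0 0 0 0" --pt "0 0 0 0 0 0"

```text
t: 9.62
eef_pos: [657.7, 41.5, 178.0]
tcp_rot: [-2.674, 1.569, -2.117]
ft_force: [-0.7, 0.1, -0.6]
opening: 0.167
```

Emit:
step_arm --pt "2 0 0 0 0 0" --pt "2 0 0 0 0 0" --pt "1.5 0 0 0 0 0" --pt "0 0 0 0 0 0"

```text
t: 10.12
eef_pos: [657.7, 41.5, 172.1]
tcp_rot: [-2.67, 1.569, -2.114]
ft_force: [0.9, 1.0, -0.8]
opening: 0.163
```

Run:
```python
from tgt import *
tgt([657.5,41.6,168],31.9)
s=env.state();print(s['ft_force'],s['moment'],s['t'])
c=env.get_calibration('wrist');im=env.read_camera('wrist')[:,:,::-1]
cv2.imwrite('pics/w8c.png',cv2.resize(im[160:260,220:340],None,fx=6,fy=6,interpolation=cv2.INTER_NEAREST))
```

```text
at [657.659  41.464 172.061] xax [-0.001 -0.001 -1.   ] jawyaw 31.900723817437346
tool shift [ 4.061  0.203 -0.058]
tool turn [ 0.    -0.001  0.001]
[ 0.936  0.973 -0.824] [-0.017  0.017 -0.031] 10.125
```

View pics/w8c.png

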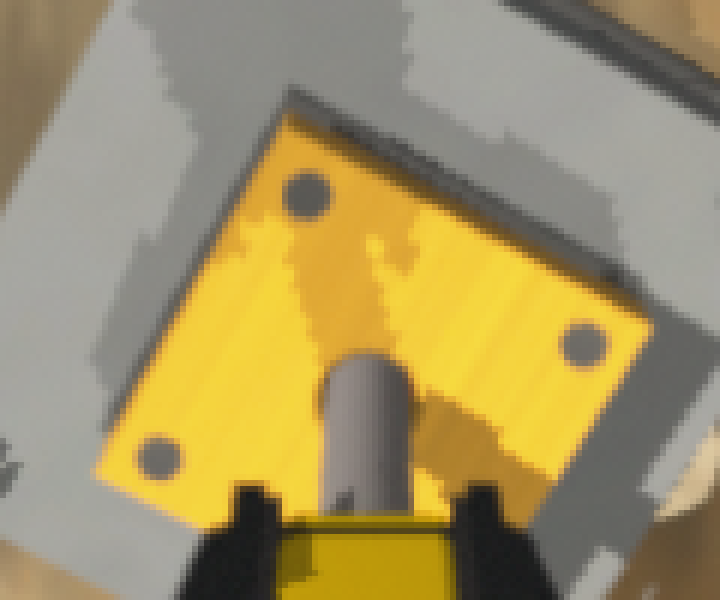

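The rod is visibly inside the hole at crop (366,365), with clear rim on both sides and no force. Next, down gently to the pip, expected at TCP z≈168.

Emit:
step_arm --pt "1.2 0 0 0 0 0" --pt "1.2 0 0 0 0 0" --pt "1 0 0 0 0 0"

```text
t: 10.55
eef_pos: [657.7, 41.4, 168.7]
tcp_rot: [-2.461, 1.569, -1.904]
ft_force: [0.1, 0.9, 0.0]
opening: 0.166
```

Emit:
step_arm --pt "1 0 0 0 0 0" --pt "1 0 0 0 0 0"

```text
t: 10.8
eef_pos: [657.9, 41.5, 166.8]
tcp_rot: [-2.143, 1.57, -1.586]
ft_force: [-0.3, -0.2, 2.5]
opening: 0.166
```

Emit:
step_arm --pt "1 0 0 0 0 0" --pt "1 0 0 0 0 0"

```text
t: 11.05
eef_pos: [658.3, 41.5, 165.8]
tcp_rot: [-1.204, 1.569, -0.647]
ft_force: [0.4, 0.3, 5.3]
opening: 0.163
```

Emit:
step_arm --pt "1 0 0 0 0 0" --pt "1 0 0 0 0 0"

```text
t: 11.3
eef_pos: [658.7, 41.5, 165.1]
tcp_rot: [-0.915, 1.567, -0.358]
ft_force: [-2.1, 0.1, 6.5]
opening: 0.166
```

Emit:
step_arm --pt "1 0 0 0 0 0" --pt "1 0 0 0 0 0"

```text
t: 11.55
eef_pos: [658.7, 41.4, 164.3]
tcp_rot: [-0.894, 1.566, -0.337]
ft_force: [-3.0, -0.4, 5.5]
opening: 0.165
```

Emit:
step_arm --pt "1.3 0 0 0 0 0" --pt "1.3 0 0 0 0 0"

```text
t: 11.8
eef_pos: [658.6, 41.4, 162.7]
tcp_rot: [-0.883, 1.565, -0.326]
ft_force: [-2.1, -0.6, 4.9]
opening: 0.166
```

Run:
```python
from tgt import *
tgt([657.8,41.5,150],31.9)
s=env.state();print(s['ft_force'],s['moment'])
```

```text
at [658.646  41.378 162.746] xax [ 0.005 -0.002 -1.   ] jawyaw 31.912710611498383
tool shift [12.741  0.604 -0.698]
tool turn [0.    0.003 0.004]
[-2.067 -0.616  4.935] [-0.051  0.529 -0.003]
```

Emit:
step_arm --pt "1.4 0.3 -0.4 0 0.002 0.003" --pt "1.4 0.1 -0.2 0 0 0.001"

```text
t: 12.05
eef_pos: [658.4, 41.3, 160.6]
tcp_rot: [-0.375, 1.568, 0.182]
ft_force: [-0.2, 0.4, 2.8]
opening: 0.163
```

Emit:
step_arm --pt "1.4 0.1 -0.2 0 0.001 0.001" --pt "1.4 0.1 -0.2 0 0.001 0.001"

```text
t: 12.3
eef_pos: [658.1, 41.3, 157.8]
tcp_rot: [0.441, 1.569, 0.998]
ft_force: [0.2, 0.3, 4.5]
opening: 0.164
```

Emit:
step_arm --pt "1.4 0.1 -0.2 0 0.001 0.001" --pt "1.4 0.1 -0.2 0 0.001 0.001"

```text
t: 12.55
eef_pos: [657.8, 41.2, 154.7]
tcp_rot: [1.786, 1.568, 2.343]
ft_force: [1.2, 0.4, 2.9]
opening: 0.165
```

Emit:
step_arm --pt "1.3 0 0 0 0 0" --pt "1.3 0 0 0 0 0"

```text
t: 12.8
eef_pos: [657.7, 41.2, 151.9]
tcp_rot: [1.828, 1.568, 2.385]
ft_force: [0.7, 0.3, 4.2]
opening: 0.169
```

Emit:
step_arm --pt "1.3 0 0 0 0 0" --pt "1.3 0 0 0 0 0"

```text
t: 13.05
eef_pos: [657.7, 41.3, 149.0]
tcp_rot: [1.865, 1.568, 2.422]
ft_force: [0.4, 0.7, 2.6]
opening: 0.169
```

Emit:
step_arm --pt "1.3 0 0 0 0 0" --pt "1.3 0 0 0 0 0"

```text
t: 13.3
eef_pos: [657.5, 41.2, 145.6]
tcp_rot: [2.025, 1.567, 2.582]
ft_force: [0.5, 0.1, -0.1]
opening: 0.168
```

Run:
```python
from tgt import *
tgt([657.6,41.5,138],31.9)
s=env.state();print(s['ft_force'],s['moment'],s['t'])
```

```text
at [657.475  41.219 145.612] xax [-0.003  0.002 -1.   ] jawyaw 31.907842466200805
tool shift [7.612 0.147 0.267]
tool turn [ 0.    -0.002 -0.003]
[ 0.469  0.115 -0.09 ] [-0.183 -0.244 -0.011] 13.3
```

Emit:
step_arm --pt "1.5 0.1 0.2 0 -0.002 -0.003" --pt "1.5 0 0 0 0 0" --pt "1.5 0 0 0 0 0"

```text
t: 13.68
eef_pos: [657.3, 41.4, 140.2]
tcp_rot: [2.12, 1.57, 2.677]
ft_force: [0.4, -0.3, -0.7]
opening: 0.164
```

Emit:
step_arm --pt "1.5 0 0 0 0 0" --pt "1 0 0 0 0 0" --pt "0 0 0 0 0 0"

```text
t: 14.05
eef_pos: [657.3, 41.4, 137.3]
tcp_rot: [2.195, 1.57, 2.752]
ft_force: [1.6, 0.4, -1.4]
opening: 0.166
```

Run:
```python
from tgt import *
tgt([657.6,41.5,137],31.9)
s=env.state();print(s['ft_force'],s['moment'],s['t'])
im=env.read_camera('scene')[:,:,::-1];cv2.imwrite('pics/s2.png',im)
cv2.imwrite('pics/s2c.png',cv2.resize(im[135:225,175:275],None,fx=6,fy=6,interpolation=cv2.INTER_NEAREST))
```

```text
at [657.339  41.368 137.346] xax [-0.001  0.    -1.   ] jawyaw 31.908556807533937
tool shift [ 0.346 -0.026  0.291]
tool turn [ 0.    -0.    -0.001]
[ 1.609  0.381 -1.441] [-0.182 -0.155 -0.024] 14.05
```

View pics/s2c.png

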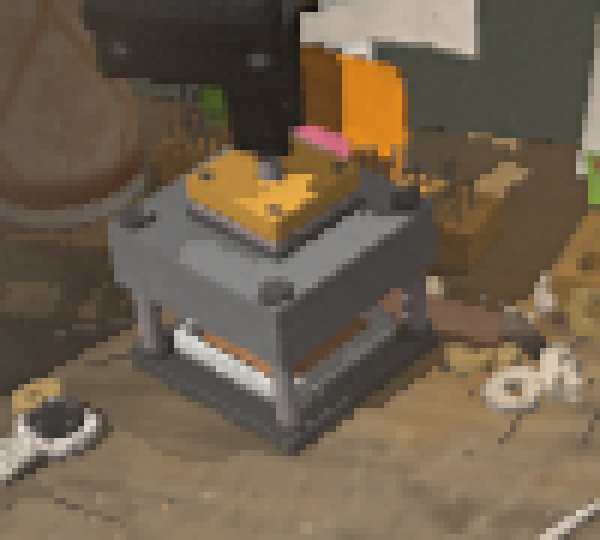

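Run:
```python
import cv2
a=cv2.imread('pics/scene0.png')[180:212,195:250];b=cv2.imread('pics/s2.png')[180:212,195:250]
cv2.imwrite('pics/cmp.png',cv2.hconcat([cv2.resize(x,None,fx=7,fy=7,interpolation=cv2.INTER_NEAREST) for x in(a,b)]))
```

```text
(no output)
```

View pics/cmp.png

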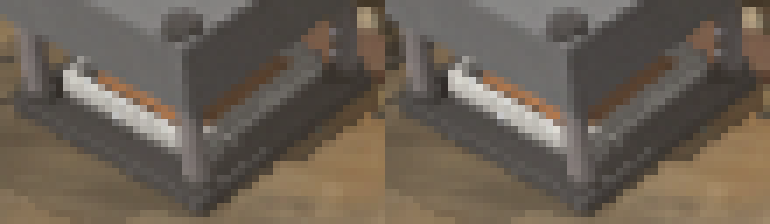

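Emit:
step_arm --pt "1.2 0 0.2 0 0 0" --pt "0.8 0 0 0 0 0" --pt "0 0 0 0 0 0"

```text
t: 14.48
eef_pos: [657.4, 41.5, 135.3]
tcp_rot: [2.215, 1.57, 2.772]
ft_force: [0.9, 1.1, -1.7]
opening: 0.165
```

Emit:
step_arm --pt "-4 0 0 0 0 0" --pt "-6 0 0 0 0 0" --pt "-8 0 0 0 0 0"

```text
t: 14.85
eef_pos: [657.5, 41.4, 153.9]
tcp_rot: [2.422, 1.569, 2.979]
ft_force: [1.1, -0.4, -2.1]
opening: 0.168
```

Run:
```python
from tgt import *
tgt([657.5,41.5,190],31.9)
s=env.state();print(s['ft_force'],s['moment'],s['t'])
```

```text
at [657.458  41.387 153.902] xax [-0.001  0.    -1.   ] jawyaw 31.90756368966936
tool shift [-36.098   0.107   0.057]
tool turn [ 0.    -0.001 -0.001]
[ 1.14  -0.381 -2.057] [-0.138 -0.171 -0.038] 14.85
```

Emit:
step_arm --pt "-8 0 0 0 0 0" --pt "-8 0 0 0 0 0" --pt "-8 0 0 0 0 0" --pt "-10 0 0 0 0 0" --pt "-15 0 0 0 0 0" --pt "-15 0 0 0 0 0" --pt "0 0 0 0 0 0"

```text
t: 15.72
eef_pos: [657.5, 41.6, 224.5]
tcp_rot: [0.328, 1.57, 0.885]
ft_force: [-0.7, -0.1, -0.7]
opening: 0.167
```

Emit:
step_arm --pt "0 -14 -2 0 0 0" --pt "0 -14 -2 0 0 0" --pt "0 0 0 0 0 0" --pt "0 0 0 0 0 0"

```text
t: 16.23
eef_pos: [669.4, 13.1, 223.0]
tcp_rot: [2.3, 1.569, 2.856]
ft_force: [-0.5, 0.4, -2.4]
opening: 0.167
```

Run:
```python
from tgt import *
c=env.get_calibration('wrist')
tgt([657.5,41.5,215],31.9)
s=env.state();print(s['ft_force'],s['opening']*95.1,s['t'])
T=toolpose(s);im=env.read_camera('wrist')[:,:,::-1];np.save('w9T.npy',T);cv2.imwrite('pics/w9.png',im)
p=wproj(c,T,np.array([656.5,41.3,95]));x,y=int(p[0])-60,int(p[1])-40
cv2.imwrite('pics/w9c.png',cv2.resize(im[y:y+100,x:x+120],None,fx=6,fy=6,interpolation=cv2.INTER_NEAREST));print(x,y)
```

```text
at [669.405  13.134 222.973] xax [-0.002  0.001 -1.   ] jawyaw 31.86358348984225
tool shift [ 8.012 30.364  4.874]
tool turn [-0.001 -0.001 -0.002]
[-0.51   0.375 -2.391] 15.922514198860682 16.225
226 132
```

View pics/w9c.png

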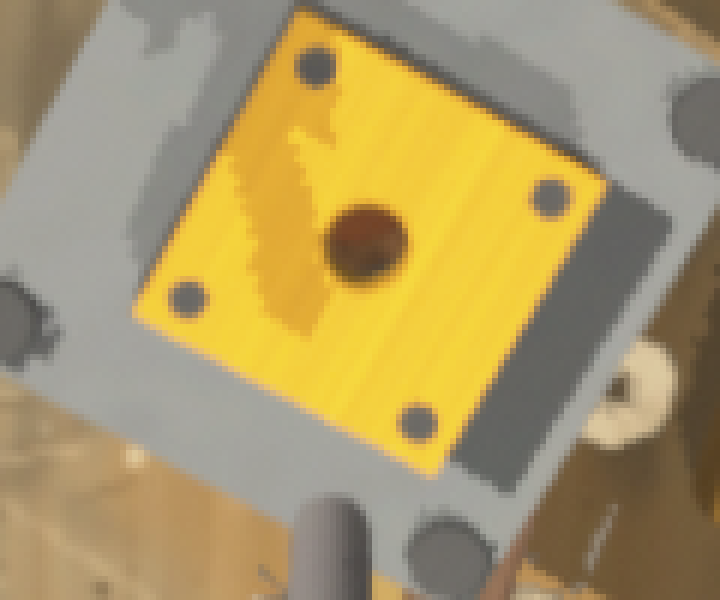

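The hole at crop (366,245) now shows a mixed dark interior where it was uniformly copper before. To check the plug, I'll look straight down through it.

Emit:
step_arm --pt "0 -16 1.5 0 -0.001 -0.002" --pt "0 -17 1.5 0 0 0" --pt "0 -16 1.5 0 0 0" --pt "0 0 0 0 0 0" --pt "0 0 0 0 0 0"

```text
t: 16.9
eef_pos: [701.5, -29.1, 222.5]
tcp_rot: [-2.263, 1.57, -1.707]
ft_force: [0.4, 0.2, -1.0]
opening: 0.166
```

Run:
```python
from tgt import *
c=env.get_calibration('wrist')
s=env.state();print(s['ft_force'],s['eef_pos'],s['t'])
T=toolpose(s);im=env.read_camera('wrist')[:,:,::-1];np.save('w10T.npy',T);cv2.imwrite('pics/w10.png',im)
print((T@c['hand_eye'])[:3,3])
p=wproj(c,T,np.array([656.5,41.3,95]));x,y=int(p[0])-20,int(p[1])-20
a=cv2.resize(im[y:y+40,x:x+40],(400,400),interpolation=cv2.INTER_CUBIC)
i2=cv2.imread('pics/w6.png');b=cv2.resize(i2[157:197,266:306],(400,400),interpolation=cv2.INTER_CUBIC)
o=cv2.hconcat([a,b]);o=np.clip(o.astype(float)*1.8,0,255).astype(np.uint8)
cv2.imwrite('pics/w10c.png',o);print(x,y)
```

```text
[ 0.4    0.196 -1.043] [701.456 -29.149 222.537] 16.9
[658.218  39.479 366.68 ]
260 89
```

View pics/w10c.png

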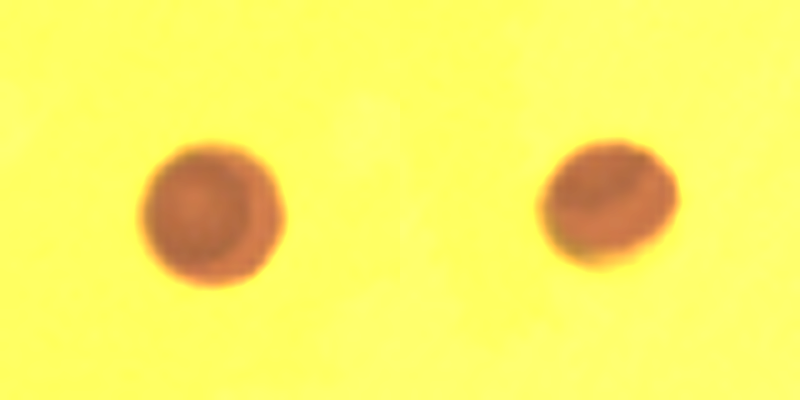

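Run:
```python
from tgt import *
c=env.get_calibration('wrist');L=[]
for n in('w6','w9','w10'):
    T=np.load(n+'T.npy');im=cv2.imread(f'pics/{n}.png');p=wproj(c,T,np.array([656.5,41.5,95])).round().astype(int)
    a=im[p[1]-10:p[1]+10,p[0]-10:p[0]+10];L.append(cv2.resize(np.clip(a.astype(float)*2.2,0,255).astype(np.uint8),(260,260),interpolation=cv2.INTER_NEAREST))
    g=im[p[1]-1:p[1]+3,p[0]-1:p[0]+2].reshape(-1,3).mean(0);print(n,g,(T@c['hand_eye'])[:3,3])
cv2.imwrite('pics/cmp2.png',cv2.hconcat(L))
# sight line of w9 through hole centre continued downward
T=np.load('w9T.npy');o=(T@c['hand_eye'])[:3,3]
h=np.array([656.6,41.5,95])
for z in(85,78,74,46,28,24,10):print(z,(h+(h-o)*(z-95)/(95-o[2])*1)[:2] if 0 else (o+(h-o)*(z-o[2])/(95-o[2]))[:2])
```

```text
w6 [ 40.417  64.583 108.417] [624.439  84.727 362.435]
w9 [ 44.333  68.917 103.167] [626.426  81.568 367.285]
w10 [ 39.5    64.25  107.417] [658.218  39.479 366.68 ]
85 [657.708  40.028]
78 [658.484  38.998]
74 [658.927  38.41 ]
46 [662.03   34.289]
28 [664.025  31.641]
24 [664.468  31.052]
10 [666.019  28.992]
```

View pics/cmp2.png

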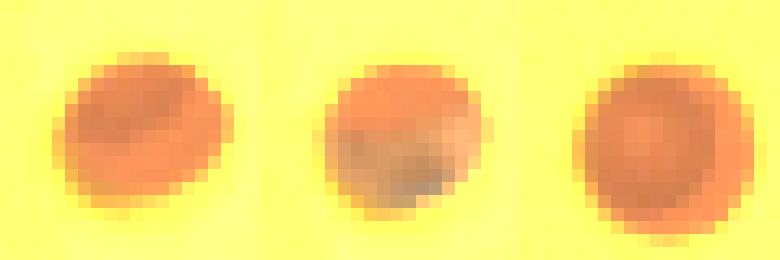

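Before the push, the whole hole showed copper. Now the oblique view (middle) shows the plug's edge with tray beyond, about 13 mm off-centre on the sight line at z≈24, so the plug is down in the tray. The straight view (right) shows the pip ring roughly centred. Now back to the rest.

Emit:
step_arm --pt "0 -15 -15 0 0 0" --pt "0 -30 -30 0 0 0" --pt "0 -35 -35 0 0 0" --pt "0 -35 -35 0 0 0" --pt "0 -35 -35 0 0 0" --pt "0 -30 -30 0 0 0" --pt "0 -15 -15 0 0 0" --pt "0 0 0 0 0 0"

```text
t: 17.95
eef_pos: [633.3, -309.4, 224.0]
tcp_rot: [-1.922, 1.569, -1.363]
ft_force: [0.4, -0.2, -1.3]
opening: 0.166
```

Run:
```python
from tgt import *
tgt([634,-316,180],31.9)
s=env.state();print(s['ft_force'],s['t'])
```

```text
at [ 633.339 -309.423  223.982] xax [ 0.    -0.002 -1.   ] jawyaw 31.978654294987997
tool shift [43.994 -5.852 -2.895]
tool turn [ 0.001 -0.001  0.002]
[ 0.364 -0.194 -1.334] 17.95
```

Emit:
step_arm --pt "10 -3 -1.5 0 0 0" --pt "20 -3 -1.5 0 -0.001 0.002" --pt "20 0 0 0 0 0" --pt "8 0 0 0 0 0" --pt "0 0 0 0 0 0" --pt "0 0 0 0 0 0"

```text
t: 18.7
eef_pos: [635.3, -311.3, 160.6]
tcp_rot: [1.616, 1.568, 2.179]
ft_force: [-0.1, -0.1, -0.5]
opening: 0.17
```

Run:
```python
from tgt import *
c=env.get_calibration('wrist')
tgt([634,-316,165],31.9)
s=env.state();print(s['ft_force'],s['t'])
T=toolpose(s);im=env.read_camera('wrist')[:,:,::-1];np.save('w11T.npy',T);cv2.imwrite('pics/w11.png',im)
p=wproj(c,T,np.array([619.5,-292,40]));x,y=int(p[0])-60,int(p[1])-40
print(p,wproj(c,T,T[:3,3]+90*T[:3,0]),wproj(c,T,T[:3,3]+90*T[:3,0]+5*T[:3,1]))
cv2.imwrite('pics/w11c.png',cv2.resize(im[y:y+100,x:x+120],None,fx=6,fy=6,interpolation=cv2.INTER_NEAREST));print(x,y)
```

```text
at [ 635.319 -311.275  160.565] xax [-0.002  0.003 -1.   ] jawyaw 32.30519163422873
tool shift [-4.445 -3.274 -3.64 ]
tool turn [ 0.007 -0.    -0.003]
[-0.102 -0.09  -0.457] 18.7
[277.582 181.202] [281.361 220.961] [281.358 214.72 ]
217 141
```

View pics/w11c.png

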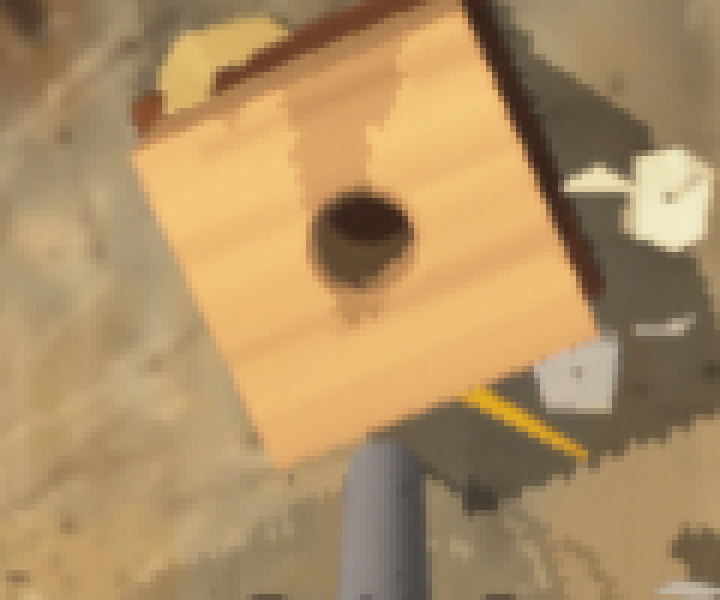

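The rest hole is at crop (361,240), full-frame (276.8,180.6). The rod's column is full-frame 280.7 and its tip end is at row 213.5.

Run:
```python
from tgt import *
c=env.get_calibration('wrist');T=np.load('w11T.npy')
o,d=wray(c,T,276.8,180.6);h=o+d*(40-o[2])/d[2];ht=T[:3,:3].T@(h-T[:3,3]);print(h,ht)
tip=np.array([90,0.8,-0.6]);print('rel',ht-tip)
goal=T[:3,3]+T[:3,:3]@np.array([0,*(ht-tip)[1:]]);print('goal TCP at vertical',goal)
# with vertical orientation
y=np.radians(32);Y=np.array([-np.sin(y),np.cos(y),0]);Z=np.array([np.cos(y),np.sin(y),0]);print(h-0.8*Y+0.6*Z)
```

```text
[ 618.678 -291.913   40.   ] [120.647  24.867  -3.7  ]
rel [30.647 24.067 -3.1  ]
goal TCP at vertical [ 619.837 -292.591  160.644]
[ 619.61  -292.273   40.   ]
```

This goal (619.8,-292.6) matches the TCP at the original grasp (619.9,-292.6).

Emit:
step_arm --pt "-2 10 -1.5 0.005 0 -0.003" --pt "0 10 -1 0 0 0" --pt "0 0 0 0 0 0" --pt "0 0 0 0 0 0"

```text
t: 19.25
eef_pos: [621.8, -294.5, 164.5]
tcp_rot: [-1.138, 1.568, -0.58]
ft_force: [0.3, 0.8, -1.0]
opening: 0.164
```

Run:
```python
from tgt import *
tgt([619.7,-292.5,140],32)
print(env.state()['t'])
```

```text
at [ 621.755 -294.469  164.544] xax [ 0.002 -0.001 -1.   ] jawyaw 32.004885780056895
tool shift [24.537  2.811 -0.723]
tool turn [0.    0.001 0.002]
19.25
```

Emit:
step_arm --pt "5 2.6 -0.7 0 0.001 0.002" --pt "8 0 0 0 0 0" --pt "8 0 0 0 0 0" --pt "0 0 0 0 0 0" --pt "0 0 0 0 0 0"

```text
t: 19.88
eef_pos: [619.6, -292.8, 141.1]
tcp_rot: [2.09, 1.57, 2.649]
ft_force: [-0.5, 0.4, -0.3]
opening: 0.167
```

Run:
```python
from tgt import *
tgt([619.7,-292.5,130],32)
print(env.state()['t'],env.state()['ft_force'])
im=env.read_camera('wrist')[:,:,::-1]
cv2.imwrite('pics/w12c.png',cv2.resize(im[160:260,220:340],None,fx=6,fy=6,interpolation=cv2.INTER_NEAREST))
```

```text
at [ 619.623 -292.83   141.119] xax [-0.001  0.001 -1.   ] jawyaw 31.98311698709353
tool shift [11.119  0.228  0.246]
tool turn [-0.    -0.001 -0.001]
19.875 [-0.476  0.365 -0.343]
```

View pics/w12c.png

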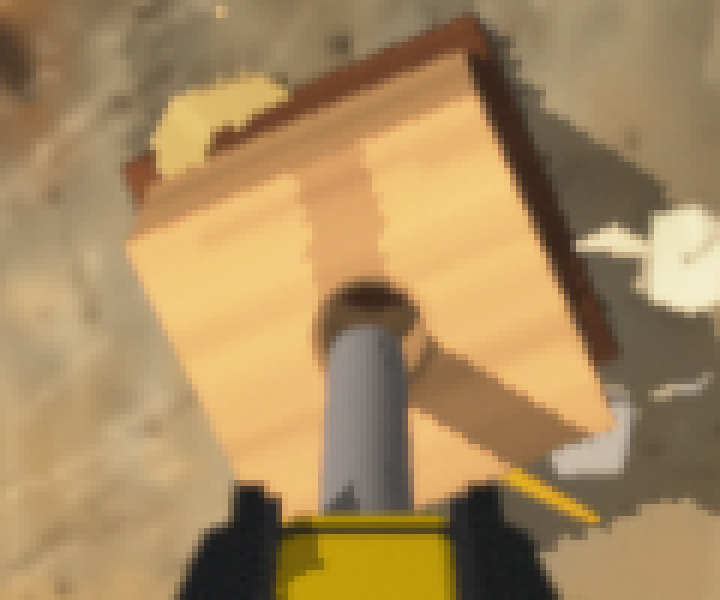

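The rod (crop column 367) is centred over the hole (column 370). Lowering.

Emit:
step_arm --pt "4 0.1 0.2 0 0 0" --pt "5 0 0 0 0 0" --pt "4 0 0 0 0 0" --pt "0 0 0 0 0 0"

```text
t: 20.42
eef_pos: [619.8, -292.6, 127.4]
tcp_rot: [2.175, 1.57, 2.733]
ft_force: [-0.0, -0.6, -0.4]
opening: 0.169
```

Emit:
step_arm --pt "5 0 0 0 0 0" --pt "6 0 0 0 0 0" --pt "6 0 0 0 0 0" --pt "0 0 0 0 0 0"

```text
t: 20.92
eef_pos: [619.7, -292.6, 109.1]
tcp_rot: [2.137, 1.57, 2.695]
ft_force: [0.0, 0.2, -1.5]
opening: 0.168
```

Run:
```python
from tgt import *
tgt([619.7,-292.5,96.5],32)
print(env.state()['t'],env.state()['ft_force'])
```

```text
at [ 619.7   -292.605  109.084] xax [-0.001  0.    -1.   ] jawyaw 31.986138856837346
tool shift [12.584  0.079  0.062]
tool turn [-0.    -0.001 -0.001]
20.925 [ 0.01   0.231 -1.486]
```

Emit:
step_arm --pt "4 0 0 0 0 0" --pt "4 0 0 0 0 0" --pt "2 0 0 0 0 0" --pt "0 0 0 0 0 0"

```text
t: 21.42
eef_pos: [619.8, -292.7, 98.5]
tcp_rot: [2.165, 1.57, 2.724]
ft_force: [-0.3, 0.2, -0.9]
opening: 0.169
```

Emit:
step_arm --pt "1 0 0 0 0 0" --pt "0.8 0 0 0 0 0"

```text
t: 21.68
eef_pos: [619.9, -292.7, 96.9]
tcp_rot: [2.448, 1.571, 3.006]
ft_force: [-0.6, -0.3, -0.8]
opening: 0.164
```

Emit:
step_arm --pt "0.8 0 0 0 0 0" --pt "0 0 0 0 0 0"

```text
t: 21.92
eef_pos: [620.0, -292.7, 96.1]
tcp_rot: [-2.125, 1.571, -1.567]
ft_force: [0.4, 0.7, -0.4]
opening: 0.166
```

Emit:
step_arm --pt "0.8 0 0 0 0 0" --pt "0.5 0 0 0 0 0"

```text
t: 22.18
eef_pos: [620.0, -292.8, 96.1]
tcp_rot: [-1.321, 1.57, -0.763]
ft_force: [-2.1, 0.9, 4.1]
opening: 0.163
```

Seated on the hole floor (4 N). Releasing.

Emit:
step_arm --pt "0 0 0 0 0 0"

```text
t: 22.3
eef_pos: [620.0, -292.8, 96.2]
tcp_rot: [-1.323, 1.57, -0.765]
ft_force: [0.2, 0.6, -1.7]
opening: 0.167
```

Emit:
step_arm --pt "0 0 0 0 0 0" --pt "0 0 0 0 0 0" --pt "0 0 0 0 0 0" --grip 45

```text
t: 22.68
eef_pos: [620.1, -292.9, 95.8]
tcp_rot: [-1.229, 1.57, -0.671]
ft_force: [-0.4, 0.3, -0.6]
opening: 0.43
```

Run:
```python
from tgt import *
tgt([619.7,-292.5,196.5],32)
print(env.state()['t'],env.state()['ft_force'])
im=env.read_camera('wrist')[:,:,::-1]
cv2.imwrite('pics/w13c.png',im[120:340,130:430])
```

```text
at [ 620.141 -292.88    95.82 ] xax [ 0.001 -0.001 -1.   ] jawyaw 31.989018668885095
tool shift [-100.681    0.46    -0.138]
tool turn [-0.     0.     0.001]
22.675 [-0.353  0.284 -0.555]
```

View pics/w13c.png

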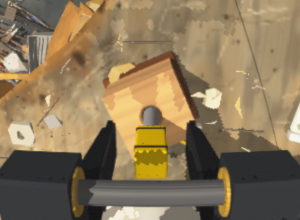

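The rod is standing between the opened fingers, head at crop (151,155). Moving straight up.

Emit:
step_arm --pt "-8 0 0 0 0 0" --pt "-20 0 0 0 0 0" --pt "-35 0 0 0 0 0" --pt "-45 0 0 0 0 0" --pt "-45 0 0 0 0 0" --pt "0 0 0 0 0 0" --pt "0 0 0 0 0 0"

```text
t: 23.6
eef_pos: [619.8, -292.7, 255.8]
tcp_rot: [-1.168, 1.569, -0.609]
ft_force: [-0.7, 0.2, 0.2]
opening: 0.476
```

Run:
```python
from tgt import *
c=env.get_calibration('wrist')
s=env.state();print(s['t'],s['ft_force'],s['eef_pos'],np.abs(s['qvel']).max())
a=cv2.imread('pics/scene0.png')
im=env.read_camera('scene')[:,:,::-1]
cv2.imwrite('pics/s3.png',cv2.resize(cv2.hconcat([a[140:290,170:430],im[140:290,170:430]]),None,fx=1.5,fy=1.5))
w=env.read_camera('wrist')[:,:,::-1];cv2.imwrite('pics/w14.png',w)
```

```text
23.6 [-0.726  0.162  0.198] [ 619.775 -292.658  255.79 ] 0.021785432527860922
```

View pics/s3.png

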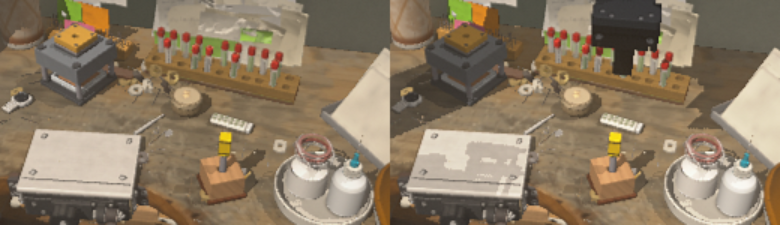

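View pics/w14.png

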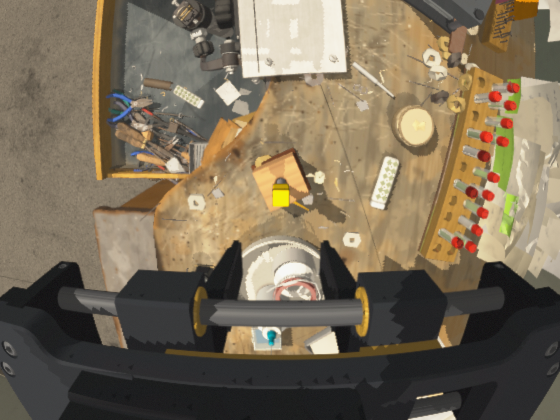

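The rod stands upright in its rest, head at (281,196) in the wrist view. The jig, pot, lighter, punch and the rest are where they were. Handing in.

Run:
```python
from cell import env
print(env.job_done()); print(env.state()['t'])
```

```text
the job is handed in; nothing more can be done
None
the job is handed in; nothing more can be done
```

I drove the copper plug out into the catch tray, stood the rod back in its rest and handed the job in. It took about 24 s of the 72 s allowed.

- **Rod and hole:** I gripped the rod by its head (16 mm read at the jaws). Two wrist-camera views, checked against the rod tip in the same picture, gave the hole position. The tip went in on the first descent with no plate force felt, so no searching was needed.
- **Push:** The tip met the pip where expected, about 17 mm below the plate top. Read at the end of each short push, the vertical force peaked at about 8 N, plus about 3 N sideways while the tool briefly drifted 1 mm and tilted slightly, which I corrected. The force was gone with the tip about 40 mm down, and I carried on to about 50 mm.
- **Plug check:** The side view through the jig could not show the plug, because the housing hides the tray centre. The angled wrist view through the hole did: it was all copper before, and afterwards showed the plug's edge and the tray beyond. That fits a plug at tray height.
- **Return:** The rod touched the rest's floor at the same height as at pick-up, with about 4 to 5 N, and I released it. The last pictures show it upright and the arm clear. The jig, pot, lighter and punch had not visibly moved. The watch showed only at the edge of those pictures, and I did not compare the loupe.

**Disagreement:** The first position estimates for the rod differed by about 2 mm between cameras, within the stated calibration error.

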